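Gauge two fired lamp collars and sort them

ROBOT

A 6-joint arm with a two-finger parallel gripper is mounted at the origin on the work surface; the furniture and walls round the work are solid. World frame = base frame: x ahead of the robot, y to its left, z up, the work surface at z = 0. Lengths are in m, angles in rad, forces in N, time in s.
With the tool pointing down it reaches from about 0.3 to 0.875 m from the base axis. Payload 6.4 kg.
Tool frame: the origin (TCP) lies at the very end of the fingers, on their centre line; the grasp point (between the pads) lies 19 mm behind it (hold_point_z is the distance from the TCP to the grasp point, in m); z points along the fingers, x is the direction in which the jaws open and shut, and the axes are right-handed (so a half turn about z gives the same grasp; the last joint's range is limited). The gripper opens to 85 mm and grips with 20 to 120 N. Pads are 22 mm wide; open, the fingers measure 114 mm over their backs; the gripper's body (76 mm by 85 mm) begins 54 mm behind the grasp point. The pads swing forward as they close: fully open they stand 13 mm farther back than shut.
Start: joints at [-1.511, 0.181, 1.607, -0, 1.354, -0.206], TCP at [0.151, -0.555, 0.197] pointing down, gripper open.
Joint ranges: [-2.99, 2.99], [-0.89, 2.07], [0.3, 2.58], [-1.14, 4.28], [0, 2.63], [-3.12, 3.12]. Speed limits (rad/s): [2.57, 2.57, 3.01, 3.14, 3.14, 3.14].

INTERFACE

Orientations are given as a unit quaternion [w, x, y, z].
In Python, from cell import get_obs, get_image, camera_info, hand_in, hold_point_z gives the robot as it stands.
- The arm moves only by the tool play_rows, never from a script. Its argument "targets" is text: rows parted by semicolons, each of 7 numbers parted by spaces: the shift along the tool's x, y, z in m, then the turn, a rotation vector about the tool's x, y, z in degrees, then the gripper command: -1 is fully open, 1 is shut, values between are in proportion. A call has exactly 8 rows; each row shifts and turns the commanded pose from where the row before left it, along the tool's axes as they then stand; what a row does not reach is not made up. A row lasts 1/10 s, in which the tool goes at most 50 mm and 8.59 degrees, less where a joint would pass 70% of its speed; a pose out of reach is approached as far as the arm can. A call is refused whole if a number of a shift passes 0.05 or a number of a turn 8.59, either way. A call with a gripper value outside its range is refused whole. The fingers move at their own pace and stop on an object; "squeeze" is the grip in N (left out, the last holds). Time passes only in rows, so rows that do not move let the fingers close, or fill a call up. It gives the time, the measured TCP pose, the force and the opening at its end, in the units of the state.
- get_obs(): the state, without advancing time (a new reading comes with each control period).
- get_image(name): name is "scene" or "side" or "wrist"; returns (picture, depth): 420x560x3 uint8, red, green, blue; 420x560 float32, m along the optical axis (not along the pixel's ray), 0 where there is no reading.
- camera_info(name): a dict with "fx", "fy", "cx", "cy" (pixels), "R" (3x3) and "t" (3): a world point X has camera coordinates R X + t; the wrist camera has in their place "hand_eye" (4x4, takes a point from camera to tool coordinates, whose origin is the TCP and whose axes are the tool frame's). Camera axes: x right, y down, z forward; pixel columns grow to the right and rows downward; lengths in m; the calibration is good to about 2 mm. The wrist camera is an equidistant fisheye: a pixel r from the principal point sees the ray r / f radians off the axis. A picture is of the moment at which its call begins: read the wrist's pose just before it. camera_info takes no time and is no camera call.
- hand_in(): hands the job in, once; it reports no verdict.
The state is a dict: "time_s": time; "qpos": joint angles; "joint_velocities": joint speeds; "joint_efforts": joint torques, N m; "eef_pos": TCP position; "ee_rot": TCP orientation; "force": force on the tool from outside, world axes, zero at the start; "torque": the same for the moment, N m; "width": finger opening in m.
Only numpy, scipy, OpenCV 4.12 (cv2) and the standard library are available. Lean on these libraries where they do the work, as an engineer would, in place of code of your own. Each camera call takes 0.05 s, during which the arm holds its last target. There are 200 camera calls.

TASK

Two terracotta lamp collars have come out of the kiln and must be checked on the stepped steel gauge pin. One after the other, slide each down the pin as far as it goes without forcing it, and put it away before you try the next: a collar that goes right down to the pin's flange is good and is set level and centred on top of the passed collar on the round wooden bat, while one that stops high at the pin's shoulder is laid flat in the wooden reject tray. Bisque chips, so set the collars down rather than dropping them, and leave everything else where it stands.

Things in the scene. Friction and masses are not known exactly. Their poses are not given: they have to be found in the camera images.
- collar_a: unglazed terracotta ring (lamp collar), plain cylinder, 46 mm outside diameter, 26 mm tall, upright bore right through; origin at the centre of its underside, z up. Fresh from the kiln and untried: its bore is either good (27.6 mm) or shrunk too far (23 mm); the gauge tells which
- collar_b: unglazed terracotta ring (lamp collar), plain cylinder, 46 mm outside diameter, 26 mm tall, upright bore right through; origin at the centre of its underside, z up. Fresh from the kiln and untried: its bore is either good (27.6 mm) or shrunk too far (23 mm); the gauge tells which
- passed: terracotta collar of the same outside size (46 mm across, 26 mm tall) that has already passed, lying on the round bat; loose; origin at the centre of its underside. A good collar goes on top of it, so that its own underside is 26 mm above this origin
- gauge: the fixed gauge: wooden block 90x90x16 mm with a steel flange (50 mm across, 4 mm thick) and an upright stepped steel pin on top; origin at the centre of the block's underside, x and y along its sides. From the flange up the pin is 25 mm thick for 34 mm, then a conical shoulder narrows it within 2.5 mm to a nose 20 mm thick that ends 55 mm above the flange, slightly chamfered
- gauge_foot (a point): on the pin's axis, on the flange's top face, 20 mm above the table; z up along the pin. A good collar slides down until its underside is here; a shrunk one slips over the nose and stops on the shoulder, its underside about 35 mm higher
- bat_top (a point): centre of the top face of the fixed round plywood bat, 130 mm across and 12 mm thick; the passed collar lies near here
- tray_floor (a point): centre of the inner floor of the fixed open wooden reject tray: 130x130 mm inside (142 mm outside), floor 6 mm above the table, walls 6 mm thick and 27 mm tall from the table; x, y along its sides
- bisque_cup: bystander, to be left alone: handleless pale bisque cup, 61 mm across, 58 mm tall; origin at the centre of its underside
- blue_bottle: bystander, to be left alone: blue squeeze bottle with a black nozzle, 34 mm across, 87 mm tall; origin at the centre of its underside
- stamp: bystander, to be left alone: wooden stamp with a turned handle, 42 mm square, 56 mm tall; origin at the centre of its underside

How it is judged:
On the way, in this order (a step that is already met when the one before it is completed fails the run):
1. one of the two collars is tried on the gauge pin: down on the flange if it is good, down on the shoulder if it is shrunk (((horizontal distance between collar_b and gauge_foot below 0.004 m and z of collar_b in the frame of gauge_foot below 0.004 m and angle between collar_b's own z axis and vertical below 0.12 rad) or (horizontal distance between collar_a and gauge_foot below 0.004 m and z of collar_a in the frame of gauge_foot below 0.039 m and angle between collar_a's own z axis and vertical below 0.12 rad))), for 0.2 s.
2. that collar is in its right place (good: on the passed collar; shrunk: in the tray) and the other is tried on the pin in the same way ((((horizontal distance between collar_b and gauge_foot below 0.004 m and z of collar_b in the frame of gauge_foot below 0.004 m and angle between collar_b's own z axis and vertical below 0.12 rad) and (x of collar_a in the frame of tray_floor between -0.05 and 0.05 m and y of collar_a in the frame of tray_floor between -0.05 and 0.05 m and z of collar_a in the frame of tray_floor below 0.004 m and angle between collar_a's own z axis and vertical below 0.1 rad)) or ((horizontal distance between collar_a and gauge_foot below 0.004 m and z of collar_a in the frame of gauge_foot below 0.039 m and angle between collar_a's own z axis and vertical below 0.12 rad) and (horizontal distance between collar_b and passed below 0.006 m and z of collar_b in the frame of passed between 0.023 and 0.029 m and angle between collar_b's own z axis and vertical below 0.08 rad)))), for 0.2 s.
At the end, for the whole second after the job is handed in: the good collar rests level (0.08 rad) on top of the passed collar, centred within 6 mm, its underside 23 to 29 mm above the passed collar's underside; the passed collar is within 12 mm of where it was; the shrunk collar lies flat (0.1 rad) on the tray's floor; all three are at rest (horizontal distance between collar_b and passed below 0.006 m and z of collar_b in the frame of passed between 0.023 and 0.029 m and angle between collar_b's own z axis and vertical below 0.08 rad and x of collar_a in the frame of tray_floor between -0.05 and 0.05 m and y of collar_a in the frame of tray_floor between -0.05 and 0.05 m and z of collar_a in the frame of tray_floor below 0.004 m and angle between collar_a's own z axis and vertical below 0.1 rad and distance of passed from where it was at the start of the episode below 0.012 m and linear speed of each of collar_b, collar_a, passed below 0.02 m/s); the robot touches nothing.
It fails at once if a bystander (cup, bottle or stamp) is moved by more than 20 mm (distance of any of bisque_cup, blue_bottle, stamp from where it was at the start of the episode above 0.02 m).
It fails at once if a collar is forced on the gauge (over 50 N) (contact force between any of collar_a, collar_b and gauge above 50 N).
It fails at once if a collar is dropped (falls free of the fingers at over 1 m/s, about 5 cm of fall) ((linear speed of collar_a above 1 m/s and contact force between collar_a and the fingers below 0.1 N) or (linear speed of collar_b above 1 m/s and contact force between collar_b and the fingers below 0.1 N)).
It also fails if it takes over 72 s, if anything falls off the work surface, if the arm or the gripper's body presses on something with over 40 N, if the wrist force passes 120 N, or if a joint passes its speed limit or range.

## Working session

There is one attempt and no reset: what is moved stays moved. The work goes in short steps, Python scripts to look and compute and a tool call to move; the robot and the scene stay as the last step left them, time stands still between calls to the robot, and variables do not carry over. Pictures are saved under pics/ and viewed, about 8 in all and at most 12, crops included, and the job is handed in when it is done.

Besides the shell and the picture viewer there is one more tool, called after "Emit:" by a JSON object that holds its "name" and its "arguments", one argument or row to a line. play_rows: Moves the arm, as the interface text tells. Its arguments: {"type":"object","properties":{"targets":{"type":"string"},"squeeze":{"type":"number"}},"required":["targets"]}

```bash
mkdir -p pics; ls; python3 - <<'E'
from cell import *
import cv2,numpy as np
o=get_obs();print(o,hold_point_z)
for n in("scene","side","wrist"):
    p,d=get_image(n);np.savez(f"pics/{n}0.npz",p=p,d=d);cv2.imwrite(f"pics/{n}0.png",p[:,:,::-1]);print(n,camera_info(n))
a=cv2.imread("pics/scene0.png")
E
```

```text
pics
{'time_s': 0.0, 'qpos': array([-1.51126628e+00,  1.81536814e-01,  1.60798779e+00,  5.49431250e-06,
        1.35379207e+00, -2.06321993e-01]), 'joint_velocities': array([ 0.00110008, -0.00215386,  0.00036857,  0.00161491, -0.0008377 ,
       -0.00241756]), 'joint_efforts': array([ 1.09727789e-03, -4.44864714e+01, -3.51339805e+01, -2.72320231e-04,
        8.98644445e-03, -5.21573526e-06]), 'eef_pos': array([ 0.15104082, -0.55418824,  0.19569634]), 'ee_rot': array([-6.54344457e-04,  7.94584604e-01, -6.07152834e-01, -5.61166815e-04]), 'force': array([ 0.40269913, -0.03361279, -0.02211451]), 'torque': array([-0.00668758, -0.01867268,  0.01042711]), 'width': 0.08549572228414731} 0.0187
scene {'fx': 388.1448019523359, 'fy': 388.1448019523359, 'cx': 274.1403765097639, 'cy': 211.98223829212975, 'R': array([[-0.88821441, -0.45893183, -0.02137136],
       [-0.30826335,  0.62981217, -0.71295886],
       [ 0.34065946, -0.62667232, -0.70088011]]), 't': array([0.49169294, 0.23998959, 0.82792744])}
side {'fx': 536.8657961663569, 'fy': 536.8657961663569, 'cx': 269.6638338500998, 'cy': 209.09483617497258, 'R': array([[ 0.99365864, -0.10961877, -0.02502469],
       [-0.06740242, -0.40257633, -0.91290153],
       [ 0.0899968 ,  0.90879922, -0.40741202]]), 't': array([-0.54554523,  0.06749056,  1.39481998])}
wrist {'fx': 325.19226210127806, 'fy': 325.19226210127806, 'cx': 279.4762004205223, 'cy': 209.54186480283482, 'hand_eye': array([[ 9.99999449e-01,  5.20225934e-04, -9.12175221e-04,
         2.04876011e-05],
       [-1.98315558e-04,  9.46588827e-01,  3.22443102e-01,
        -8.31795686e-02],
       [ 1.03119814e-03, -3.22442743e-01,  9.46588408e-01,
        -1.77361745e-01],
       [ 0.00000000e+00,  0.00000000e+00,  0.00000000e+00,
         1.00000000e+00]])}
```

View pics/scene0.png

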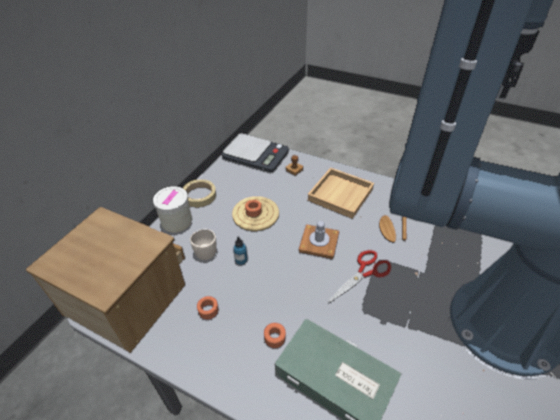

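View pics/side0.png

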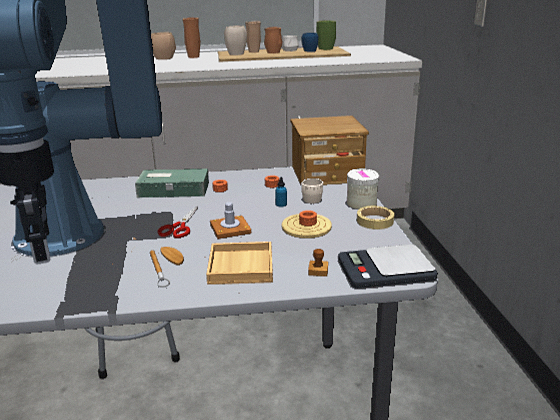

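The scene view shows collars at about (207,307) and (275,335), the gauge at (320,235), the bat with the passed collar at (255,210) and the tray at (341,192). The side view shows the same things: collars (272,182) and (220,185), gauge (230,222), passed collar (308,217), tray (240,262).

```bash
cat > h.py <<'E'
import numpy as np,cv2
from cell import *
from scipy.spatial.transform import Rotation as Ro
def cloud(n,d):
    c=camera_info(n);v,u=np.indices(d.shape)
    P=np.stack([(u-c['cx'])/c['fx']*d,(v-c['cy'])/c['fy']*d,d],-1)
    return (P-c['t'])@c['R']
def Rt(o):
    w,x,y,z=o['ee_rot'];return Ro.from_quat([x,y,z,w]).as_matrix()
def wray(uv,o):
    c=camera_info('wrist');p=np.atleast_2d(uv).astype(float)
    q=np.c_[(p[:,0]-c['cx'])/c['fx'],(p[:,1]-c['cy'])/c['fy']]
    r=np.linalg.norm(q,axis=1,keepdims=True)
    d=np.c_[np.where(r>1e-9,np.sin(r)*q/np.maximum(r,1e-9),0),np.cos(r)]
    H=c['hand_eye'];R=Rt(o)
    return R@H[:3,3]+o['eef_pos'],(d@H[:3,:3].T)@R.T
def wpt(uv,o,z):
    s,d=wray(uv,o);return s+d*((z-s[2])/d[:,2:])
def wcloud(d,o):
    v,u=np.indices(d.shape);c=camera_info('wrist')
    s,D=wray(np.c_[u.ravel(),v.ravel()],o)
    q=np.c_[(u.ravel()-c['cx'])/c['fx'],(v.ravel()-c['cy'])/c['fy']]
    return (s+D*(d.ravel()/np.cos(np.linalg.norm(q,axis=1)))[:,None]).reshape(*d.shape,3)
def shot(n):
    o=get_obs();p,d=get_image(n);return o,p,d
def circ(P):
    A=np.c_[2*P[:,:2],np.ones(len(P))];s=np.linalg.lstsq(A,(P[:,:2]**2).sum(1),rcond=None)[0]
    return s[:2],np.sqrt(s[2]+s[0]**2+s[1]**2)
E
python3 - <<'E'
from h import *
for n,box in(("scene",dict(bigx=(207,307),smallx=(275,335),passed=(254,207),tray=(341,192),gauge=(320,235),nose=(321,226),cup=(204,242),bottle=(240,250),stamp=(295,163),box=(338,362),chest=(108,250))),("side",dict(bigx=(272,182),smallx=(220,185),passed=(308,218),tray=(240,262),gauge=(230,228),nose=(229,208)))):
    f=np.load(f"pics/{n}0.npz");p,d=f['p'],f['d'];C=cloud(n,d)
    hsv=cv2.cvtColor(p,cv2.COLOR_RGB2HSV)
    for k,(u,v) in box.items():
        w=np.s_[v-16:v+17,u-18:u+19];Q=C[w].reshape(-1,3);h=hsv[w].reshape(-1,3)
        if k in('bigx','smallx','passed'):
            m=(h[:,1]>150)&((h[:,0]<14)|(h[:,0]>174));Q=Q[m];zt=np.percentile(Q[:,2],90)
            T=Q[Q[:,2]>zt-.006];print(n,k,len(Q),'zmax',zt,'bbox',T.min(0).round(4),T.max(0).round(4),'c',((T.min(0)+T.max(0))/2).round(4))
        else:print(n,k,C[v,u].round(4),'ztop',np.percentile(Q[:,2],98).round(4))
E
```

```text
Traceback (most recent call last):
IndexError: index -1 is out of bounds for axis 0 with size 0
```

```bash
python3 - <<'E'
from h import *
# project plan view heights from scene+side
H=np.zeros((200,220));I=np.zeros((200,220,3),np.uint8)
for n in("side","scene"):
    f=np.load(f"pics/{n}0.npz");C=cloud(n,f['d']).reshape(-1,3);p=f['p'].reshape(-1,3)
    # x .0...1.1, y -.6...4  5mm
    i=((.4-C[:,1])/.005).astype(int);j=((C[:,0])/.005).astype(int)
    m=(i>=0)&(i<200)&(j>=0)&(j<220)&(C[:,2]>-.02)&(C[:,2]<.35)&(f['d'].ravel()>0)
    I[i[m],j[m]]=p[m]
    for a,b,z in zip(i[m],j[m],C[m,2]):H[a,b]=max(H[a,b],z)
hm=cv2.applyColorMap((np.clip(H/.15,0,1)*255).astype(np.uint8),cv2.COLORMAP_JET)
o=np.vstack([I[:,:,::-1],hm]);o=cv2.resize(o,None,fx=2.2,fy=2.2,interpolation=0)
a=cv2.resize(I[:,:,::-1],None,fx=3.6,fy=3.6,interpolation=0)[:600]
np.save('pics/H.npy',H)
cv2.imwrite('pics/plan.png',a)
for i in range(0,120,4):print(round(.4-i*.005,3),' '.join('%3d'%(1000*H[i:i+4,j:j+4].max()) for j in range(40,196,4)))
E
```

```text
0.4   0   0   0   0   0   0   2   5   4   4   5   4   5   5   4   4   6   5   5   4   5   5   5 172 172 172 172 173 172 172 173 172 172 173   0   0   0   0   0
0.38   0   0   0   0   2   5   4   4   4   4   4   5   5   5   5   5   4   4   4   4   4   5   4 172 173 172 171 172 172 172 172 172 173 172   0   0   0   0   0
0.36   0   0   1   4   4   4   5   5   4   4   4   4   6   6   4   4   3   5   4   5   4   4   5 171 172 172 172 172 171 171 172 172 172 172   0   0   0   0   0
0.34  54  53  53  52  51  51  52  51   4   6   4   5   4   5   3   5   4   4   4   4   5   5   4 172 172 173 172 172 172 172 172 172 172 172   0   0   0   0   0
0.32  56  54  54  54  53  53  54  54  52  51   4   4   5   5   4   4   5   4   4   5   4   5   5 172 172 172 172 172 172 172 173 172 172 172   0   0   0   0   0
0.3  54  54  55  54  55  54  54  55  53  52   5   4   4   4   6   4   5   5   4   5   5   5   4 172 172 172 172 172 172 172 171 173 172 172   0   0   0   0   0
0.28  54  56  54  55  54  53  53  54  54  51  30  30  25   4   4   4   5   4  29  31  31   5   5 172 173 172 172 172 172 172 172 172 172
[... 3032 characters left out ...]
   4   4   5   4  25  24   3   3   0   0   0   0   0
-0.12   5   4  12  11  11  12   4   4   5   4   4   6   4   5   4   4   5   6   5   5  11  12  13   5   4   5   5   5   6   5   5   5   5   4   0   0   0   0   0
-0.14   5   3  16  11  12  12   3   4   4  28  30  31   4   6   4   4   5   4   5   6   4   6   5   5   5   5   4   5   4   4   5   3   6   5   0   0   0   0   0
-0.16   4   4  15  15  12  12  12   4   5  30  30  30  30  31  30  32  29   6   4   6   4   4   6   4   4   5   5   5   4   5   5   6   4   5   0   0   0   0   0
-0.18   3   5  12  15   9  12  12   5   5  30  11  11  10  10   9  10  29   5   5   4   4   4   7   5   5   4   4   7   5   4   5   5   5   4   0   0   0   0   0
```

```bash
python3 - <<'E'
from h import *
G=dict(c1=(.435,.265,.02,.036,.035),c2=(.59,.265,.02,.036,.035),passed=(.64,-.045,.034,.05,.035),nose=(.43,-.03,.055,.09,.03),flange=(.43,-.03,.0,.03,.07),tray=(.45,-.22,.02,.04,.1),bat=(.64,-.05,.008,.022,.09))
for n in("scene","side"):
    f=np.load(f"pics/{n}0.npz");C=cloud(n,f['d']).reshape(-1,3);p=f['p'].reshape(-1,3)[(f['d'].ravel()>0)];C=C[f['d'].ravel()>0]
    for k,(x,y,a,b,r) in G.items():
        m=(abs(C[:,0]-x)<r)&(abs(C[:,1]-y)<r)&(C[:,2]>a)&(C[:,2]<b);T=C[m]
        if len(T):
            lo,hi=np.percentile(T,1,0),np.percentile(T,99,0);print(n,k,len(T),lo.round(4),hi.round(4),'c',((lo+hi)/2).round(4),'ztop',np.percentile(T[:,2],90).round(4), p[m].mean(0).round())
            if k in('flange','tray'):
                print(cv2.minAreaRect((T[:,:2]*1000).astype(np.float32)))
    print(n,'table z',np.median(C[(abs(C[:,0]-.5)<.03)&(abs(C[:,1]-.15)<.03),2]))
E
```

```text
scene c1 297 [0.4018 0.2304 0.0206] [0.4455 0.27   0.0304] c [0.4237 0.2502 0.0255] ztop 0.029 [191. 120.  95.]
scene c2 239 [0.5636 0.2352 0.0204] [0.607  0.2787 0.0308] c [0.5853 0.257  0.0256] ztop 0.029 [181. 117.  94.]
scene passed 129 [ 0.6216 -0.0747  0.0344] [ 0.6664 -0.031   0.0429] c [ 0.644  -0.0528  0.0386] ztop 0.0416 [185. 121.  92.]
scene nose 96 [ 0.4318 -0.0439  0.0553] [ 0.4532 -0.0244  0.079 ] c [ 0.4425 -0.0341  0.0672] ztop 0.0774 [141. 142. 151.]
scene flange 2076 [ 3.612e-01 -9.810e-02  2.000e-04] [0.4985 0.0387 0.024 ] c [ 0.4299 -0.0297  0.0121] ztop 0.0197 [169. 156. 148.]
((429.89788818359375, -30.028182983398438), (139.5834197998047, 139.84384155273438), 89.90927124023438)
scene tray 528 [ 0.3832 -0.3088  0.0202] [ 0.5325 -0.1588  0.0315] c [ 0.4578 -0.2338  0.0258] ztop 0.0301 [178. 152. 121.]
((458.0411071777344, -235.2300262451172), (146.3725128173828, 142.743408203125), 84.68939208984375)
scene bat 1042 [ 0.5776 -0.1166  0.0089] [0.7006 0.0064 0.0201] c [ 0.6391 -0.0551  0.0145] ztop 0.0159 [204. 185. 143.]
scene table z 0.0017655076535128878
side c1 5
[... 369 characters left out ...]
.0556] [ 0.4503 -0.0259  0.0762] c [ 0.4407 -0.039   0.0659] ztop 0.0744 [133. 136. 147.]
side flange 759 [ 3.629e-01 -9.420e-02  1.000e-04] [0.4926 0.0255 0.0275] c [ 0.4277 -0.0344  0.0138] ztop 0.0187 [161. 123.  94.]
((430.0335693359375, -31.04053497314453), (133.977294921875, 140.4691925048828), 89.15113067626953)
side tray 584 [ 0.3819 -0.3123  0.0201] [ 0.5293 -0.1601  0.0284] c [ 0.4556 -0.2362  0.0242] ztop 0.027 [185. 150. 100.]
((455.9997253417969, -235.55474853515625), (150.6422576904297, 141.97776794433594), 84.72865295410156)
side bat 703 [ 0.5778 -0.119   0.0082] [ 0.6976 -0.0014  0.0211] c [ 0.6377 -0.0602  0.0147] ztop 0.0135 [217. 191. 130.]
side table z -0.7019444793648162
```

Emit:
{"name": "play_rows", "arguments": {
  "targets": "-0.035 -0.0345 0 0 0 0 -1;-0.035 -0.0345 0 0 0 0 -1;-0.035 -0.0345 0 0 0 0 -1;-0.035 -0.0345 0 0 0 0 -1;-0.035 -0.0345 0 0 0 0 -1;-0.035 -0.0345 0 0 0 0 -1;-0.035 -0.0345 0 0 0 0 -1;-0.035 -0.0345 0 0 0 0 -1"
}}

```text
time_s: 0.95
eef_pos: [0.3443, -0.2103, 0.1966]
ee_rot: [-0.0, 0.794, -0.607, 0.0]
force: [1.1, -0.9, -0.4]
width: 0.0852
```

Emit:
{"name": "play_rows", "arguments": {
  "targets": "-0.035 -0.0345 0 0 0 0 -1;-0.035 -0.0345 0 0 0 0 -1;-0.035 -0.0345 0 0 0 0 -1;-0.035 -0.0345 0 0 0 0 -1;0 0 0 0 0 8 -1;0 0 0 0 0 8 -1;0 0 0 0 0 8 -1;0 0 0 0 0 0 -1"
}}

```text
time_s: 1.75
eef_pos: [0.44, -0.0405, 0.1963]
ee_rot: [-0.0, -0.651, 0.759, 0.0]
force: [0.7, -0.9, 1.0]
width: 0.0853
```

```bash
cat >> h.py <<'E'
def go(x,y,z,yaw=None):
    "print tool-frame shift from present pose to world target; yaw = world angle of tool x, deg"
    o=get_obs();R=Rt(o);d=np.array([x,y,z])-o['eef_pos']
    cy=np.degrees(np.arctan2(R[1,0],R[0,0]))
    print('t',round(o['time_s'],2),'pos',o['eef_pos'].round(4),'yaw',cy.round(2),'axis',R[:,2].round(4),'w',round(o['width'],4),'F',o['force'].round(1))
    print('shift',(R.T@d).round(4),'norm',np.linalg.norm(d).round(3),'turn z',None if yaw is None else round(cy-yaw,2))
def save(n,name):
    o,p,d=shot(n);np.savez(f'pics/{name}.npz',p=p,d=d,**o);cv2.imwrite(f'pics/{name}.png',p[:,:,::-1]);return o,p,d
E
python3 - <<'E'
from h import *
go(.441,-.036,.2,-98)
save('wrist','w1')
E
```

```text
t 1.75 pos [ 0.44   -0.0405  0.1963] yaw -98.8 axis [-5.e-04  2.e-04 -1.e+00] w 0.0853 F [ 0.7 -0.9  1. ]
shift [-0.0046 -0.0003 -0.0037] norm 0.006 turn z -0.8
```

View pics/w1.png

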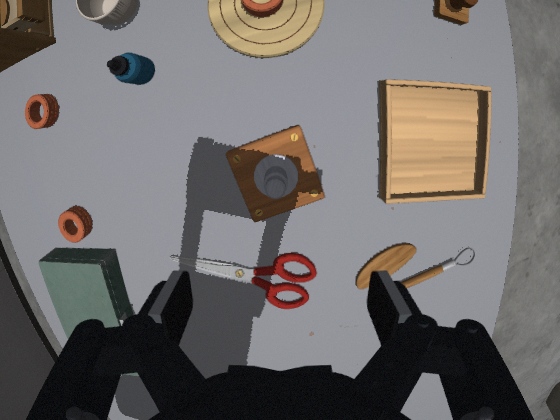

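The wrist view shows the pin at (275,178), collars at (42,111) and (75,223), and the tray at (435,140). The passed collar is cut off at the top edge, (262,0).

```bash
cat >> h.py <<'E'
def seg(C,x,y,r,a,b):
    T=C.reshape(-1,3);return T[(np.hypot(T[:,0]-x,T[:,1]-y)<r)&(T[:,2]>a)&(T[:,2]<b)]
def ring(C,x,y,a,b,r=.034):
    "inner and outer circle of an upright ring's top face"
    T=seg(C,x,y,r,a,b)
    for k in range(4):
        g=T[:,:2]-[x,y];th=np.arctan2(g[:,1],g[:,0]);rr=np.hypot(*g.T);O=[];I=[]
        for i in range(24):
            m=(th>=-np.pi+i*np.pi/12)&(th<-np.pi+(i+1)*np.pi/12)
            if m.sum()>2:O.append(T[m][np.argmax(rr[m])]);I.append(T[m][np.argmin(rr[m])])
        O,I=np.array(O),np.array(I);co,ro=circ(O);ci,ri=circ(I);x,y=co
    return len(T),co.round(4),ro.round(4),ci.round(4),ri.round(4),T[:,2].mean().round(4)
E
python3 - <<'E'
from h import *
f=np.load('pics/w1.npz');o={k:f[k] for k in f.files};C=wcloud(f['d'],o)
T=seg(C,.441,-.036,.02,.068,.09);print('nose',len(T),T.mean(0),T.min(0),T.max(0),cv2.minEnclosingCircle((T[:,:2]*1e3).astype(np.float32)))
T=seg(C,.441,-.036,.04,.017,.024);print('flange',len(T),cv2.minEnclosingCircle((T[:,:2]*1e3).astype(np.float32)),T[:,2].mean())
T=seg(C,.441,-.036,.08,.011,.03);print('block',cv2.minAreaRect((T[:,:2]*1e3).astype(np.float32)))
print('c1',ring(C,.423,.25,.02,.034));print('c2',ring(C,.585,.256,.02,.034))
T=seg(C,.457,-.235,.12,.02,.04);print('tray',cv2.minAreaRect((T[:,:2]*1e3).astype(np.float32)),T[:,2].mean());
T=seg(C,.457,-.235,.05,-.01,.015);print('trayfloor',T[:,2].mean())
T=seg(C,.52,.1,.02,-.02,.015);print('table',T[:,2].mean())
# pixel check
print(wpt([(275,178)],o,.075))
cv2.imwrite('pics/w1z.png',cv2.resize(f['p'][90:260,10:330,::-1],None,fx=2.5,fy=2.5,interpolation=2))
E
```

```text
nose 346 [ 0.44332507 -0.03623232  0.07428873] [ 0.43269307 -0.04583505  0.0680386 ] [ 0.45220097 -0.02631677  0.07710263] ((442.3392639160156, -35.871490478515625), 10.120567321777344)
flange 1108 ((440.99072265625, -36.0428581237793), 39.94138717651367) 0.019392353599367494
block ((442.53802490234375, -35.915435791015625), (90.4298095703125, 90.87620544433594), 11.778189659118652)
c1 (574, array([0.4233, 0.2479]), np.float64(0.023), array([0.4241, 0.2477]), np.float64(0.0118), np.float64(0.0254))
c2 (531, array([0.5851, 0.2557]), np.float64(0.0229), array([0.5853, 0.2556]), np.float64(0.0141), np.float64(0.0254))
tray ((457.59716796875, -234.24346923828125), (143.67416381835938, 142.7876434326172), 84.8240966796875) 0.02567633240230445
trayfloor 0.005770545612429099
table 0.00026703603211728627
[[ 0.45319094 -0.03791612  0.075     ]]
```

View pics/w1z.png

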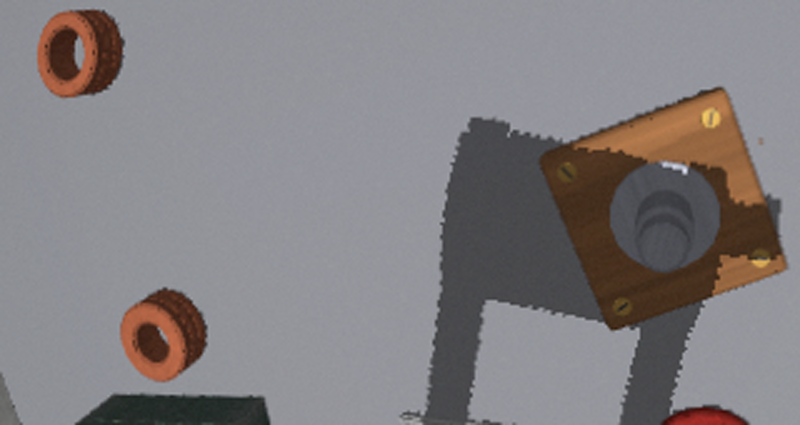

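Emit:
{"name": "play_rows", "arguments": {
  "targets": "-0.0394 -0.0123 0 0 0 0 -1;-0.0394 -0.0123 0 0 0 0 -1;-0.0394 -0.0123 0 0 0 0 -1;-0.0394 -0.0123 0 0 0 0 -1;-0.0394 -0.0123 0 0 0 0 -1;-0.0394 -0.0123 0 0 0 0 -1;-0.0394 -0.0123 0 0 0 0 -1;-0.0394 -0.0123 0 0 0 0 -1"
}}

```text
time_s: 2.6
eef_pos: [0.5861, 0.257, 0.1963]
ee_rot: [-0.0, -0.652, 0.758, 0.0]
force: [0.9, -0.9, 1.1]
width: 0.0854
```

Emit:
{"name": "play_rows", "arguments": {
  "targets": "0 0 0.03 0 0 0 -1;0 0 0.03 0 0 0 -1;0 0 0.02 0 0 0 -1;0 0 0 0 0 0 -1;0 0 0 0 0 0 -1;0 0 0 0 0 0 -1;0 0 0 0 0 0 -1;0 0 0 0 0 0 -1"
}}

```text
time_s: 3.4
eef_pos: [0.5863, 0.2558, 0.118]
ee_rot: [0.001, -0.651, 0.759, -0.001]
force: [-0.1, 0.3, -1.0]
width: 0.0857
```

```bash
python3 - <<'E'
from h import *
o,p,d=save('wrist','w2');C=wcloud(d,o)
print(ring(C,.585,.256,.02,.034),ring(C,.4235,.2478,.02,.034))
go(.5851,.2557,.003)
E
```

```text
(1431, array([0.5859, 0.2569]), np.float64(0.023), array([0.5859, 0.2568]), np.float64(0.0138), np.float64(0.0254)) (888, array([0.4244, 0.2486]), np.float64(0.0228), array([0.4245, 0.2485]), np.float64(0.0118), np.float64(0.0251))
t 3.45 pos [0.5861 0.2558 0.1177] yaw -98.76 axis [ 1.7e-03  4.0e-04 -1.0e+00] w 0.0854 F [-1.3  0.1  0.1]
shift [0.0003 0.0012 0.1147] norm 0.115 turn z None
```

Emit:
{"name": "play_rows", "arguments": {
  "targets": "-0.0011 0.0004 0.03 0 0 0 -1;0 0 0.03 0 0 0 -1;0 0 0.03 0 0 0 -1;0 0 0.015 0 0 0 -1;0 0 0.0095 0 0 0 -1;0 0 0 0 0 0 -1;0 0 0 0 0 0 0.2;0 0 0 0 0 0 0.2",
  "squeeze": 30
}}

```text
time_s: 4.25
eef_pos: [0.5867, 0.2572, 0.0038]
ee_rot: [0.001, -0.651, 0.759, -0.001]
force: [-0.1, 0.3, 0.4]
width: 0.0592
```

Emit:
{"name": "play_rows", "arguments": {
  "targets": "0 0 0 0 0 0 1;0 0 0 0 0 0 1;0 0 0 0 0 0 1;0 0 0 0 0 0 1;0 0 0 0 0 0 1;0 0 0 0 0 0 1;0 0 0 0 0 0 1;0 0 0 0 0 0 1"
}}

```text
time_s: 5.05
eef_pos: [0.5853, 0.2568, 0.002]
ee_rot: [-0.0, -0.651, 0.759, 0.0]
force: [0.3, 0.6, 0.9]
width: 0.0002
```

```bash
python3 - <<'E'
from h import *
o,p,d=save('wrist','w3');C=wcloud(d,o);go(.4424,-.0359,.15)
R=Rt(o)
# ring in tool coords while held
L=(C-o['eef_pos'])@R
np.save('pics/L3.npy',L)
T=L.reshape(-1,3);h=cv2.cvtColor(p,cv2.COLOR_RGB2HSV).reshape(-1,3)
m=(np.abs(T[:,0])<.03)&(np.abs(T[:,1])<.03)&(np.abs(T[:,2])<.06)&(h[:,1]>110)&(h[:,0]<20)
print(m.sum(),T[m].min(0),T[m].max(0))
v,u=np.indices(d.shape);print(u.ravel()[m].min(),u.ravel()[m].max(),v.ravel()[m].min(),v.ravel()[m].max())
cv2.imwrite('pics/w3z.png',cv2.resize(p[150:400,130:430,::-1],None,fx=2.4,fy=2.4,interpolation=2))
E
```

```text
t 5.1 pos [0.5853 0.2568 0.0021] yaw -98.77 axis [ 0.  0. -1.] w 0.0 F [-0.2  0.4  0.6]
shift [ 0.3111  0.0966 -0.1479] norm 0.358 turn z None
3366 [-0.02257736 -0.02370803 -0.04876962] [0.0226038  0.01375252 0.00041229]
238 321 209 284
```

View pics/w3z.png

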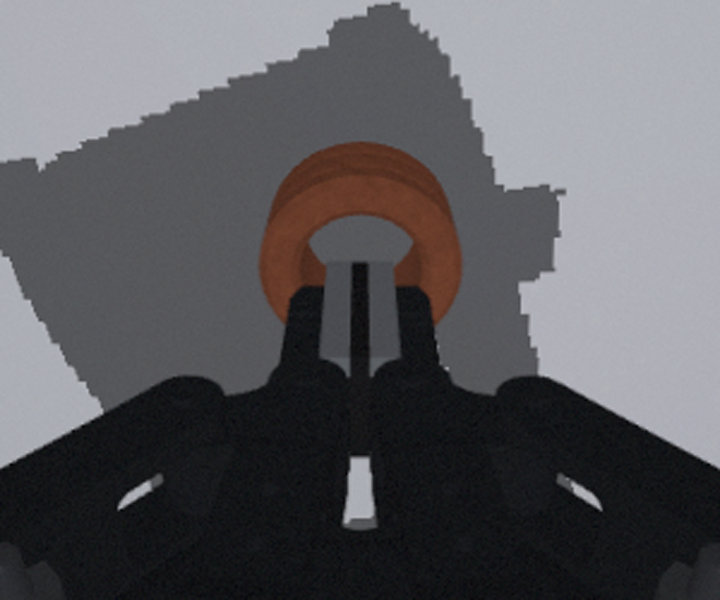

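```bash
python3 - <<'E'
from h import *
f=np.load('pics/w3.npz');o={k:f[k] for k in f.files};C=wcloud(f['d'],o);L=np.load('pics/L3.npy')
for u,v in [(279,215),(279,232),(245,255),(316,255),(272,262),(286,262),(272,275),(260,275),(279,248),(300,270),(272,290)]:
    print(u,v,f['p'][v,u],'world',C[v,u].round(4),'tool',L[v,u].round(4))
E
```

```text
279 215 [85 49 34] world [0.6079 0.2537 0.0117] tool [-0.0004 -0.0228 -0.0097]
279 232 [103  58  40] world [0.6039 0.2543 0.0263] tool [-0.0003 -0.0188 -0.0242]
245 255 [104  60  41] world [0.5926 0.2745 0.0242] tool [-0.0186 -0.0045 -0.0222]
316 255 [105  60  39] world [0.5875 0.2369 0.0256] tool [ 0.0193 -0.0053 -0.0236]
272 262 [73 76 78] world [0.5967 0.2587 0.0441] tool [-0.0036 -0.011  -0.0421]
286 262 [75 75 78] world [0.5959 0.2521 0.0445] tool [ 0.003  -0.0112 -0.0424]
272 275 [74 76 80] world [0.5962 0.2585 0.0555] tool [-0.0033 -0.0106 -0.0534]
260 275 [17 19 20] world [0.5935 0.2647 0.0493] tool [-0.009  -0.0069 -0.0473]
279 248 [86 87 90] world [5.826e-01 2.576e-01 2.000e-04] tool [-0.0004  0.0027  0.0018]
300 270 [15 19 23] world [0.5908 0.2462 0.0449] tool [ 0.0096 -0.0071 -0.0429]
272 290 [74 77 79] world [0.597  0.2581 0.0689] tool [-0.003  -0.0114 -0.0669]
```

```bash
python3 - <<'E'
from h import *
for n in('w0','w1','w2','w3'):
    f=np.load('pics/wrist0.npz' if n=='w0' else f'pics/{n}.npz')
    if n=='w0':continue
    o={k:f[k] for k in f.files};L=(wcloud(f['d'],o)-o['eef_pos'])@Rt(o);T=L.reshape(-1,3)
    m=(abs(T[:,1])<.03)&(abs(T[:,0])<.07)&(T[:,2]<-.028)&(T[:,2]>-.12)&(f['d'].ravel()>0)
    if m.any():
        F=T[m];print(n,o['width'],o['eef_pos'],len(F),'zmax',np.percentile(F[:,2],[90,99,100]).round(4),'at',F[F[:,2]>np.percentile(F[:,2],99)].mean(0).round(4))
        # per x-side: min |x| at tip
        print(np.histogram(F[:,2],10))
E
```

```text
w1 0.08530095130694317 [ 0.44001942 -0.04046137  0.19634655] 22145 zmax [-0.0699 -0.0523 -0.0471] at [ 0.0012 -0.0012 -0.0504]
(array([6716, 3992, 4705, 1789,  825, 1001, 1019,  921,  777,  400]), array([-0.1199966 , -0.11271159, -0.10542657, -0.09814156, -0.09085654,
       -0.08357153, -0.07628652, -0.0690015 , -0.06171649, -0.05443147,
       -0.04714646]))
w2 0.08571837662564472 [0.58631933 0.25579326 0.11803127] 22194 zmax [-0.0699 -0.0524 -0.0469] at [ 0.0011 -0.0013 -0.0504]
(array([6755, 3991, 4740, 1778,  813,  999, 1048,  916,  777,  377]), array([-0.11999982, -0.11268574, -0.10537166, -0.09805758, -0.0907435 ,
       -0.08342942, -0.07611534, -0.06880126, -0.06148718, -0.0541731 ,
       -0.04685902]))
w3 0.00016618917888478802 [0.5852501  0.25680698 0.00204434] 26241 zmax [-0.0761 -0.0455 -0.0384] at [-0.     -0.0093 -0.0426]
(array([6298, 6005, 3486, 4875, 2572,  966,  538,  621,  545,  335]), array([-0.11999982, -0.11184084, -0.10368185, -0.09552287, -0.08736389,
       -0.07920491, -0.07104592, -0.06288694, -0.05472796, -0.04656898,
       -0.03840999]))
```

```bash
python3 - <<'E'
from h import *
f=np.load('pics/side0.npz');C=cloud('side',f['d'])
T=seg(C,.151,-.554,.08,.1,.5);print('start side: lowest gripper z',np.percentile(T[:,2],[0,.5,2,10]),len(T),'TCP .196')
for n in('scene','side'):
    o,p,d=save(n,n+'3');C=cloud(n,d);T=seg(C,.5853,.2568,.02,.027,.2)
    print(n,len(T),np.sort(T[:,2])[:5],np.percentile(T[:,2],[2,10,50]) if len(T) else '')
cv2.imwrite('pics/s3z.png',cv2.resize(np.load('pics/side3.npz')['p'][80:230,180:380,::-1],None,fx=3.5,fy=3.5,interpolation=2))
E
```

```text
start side: lowest gripper z [0.24211819 0.24587998 0.25498877 0.29979342] 6766 TCP .196
scene 366 [0.02707043 0.02711785 0.02715999 0.02716668 0.02721504] [0.02738494 0.02830281 0.08425044]
side 114 [0.03331858 0.03382537 0.03403342 0.03596083 0.03661748] [0.03453455 0.04108362 0.06464711]
```

View pics/s3z.png

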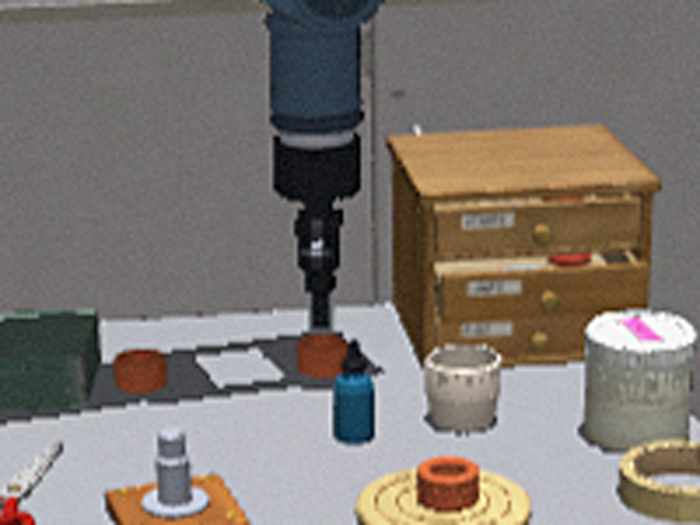

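Three cameras agree that the real fingertips sit about 40 mm behind the reported TCP, so the fingers shut in the air above the collar and nothing was touched. I'll open, go 40 mm lower and grasp again.

Emit:
{"name": "play_rows", "arguments": {
  "targets": "0 0 0 0 0 0 -1;0 0 0 0 0 0 -1;0 0 0 0 0 0 -1;0 0 0 0 0 0 -1;0 0 0 0 0 0 -1;0 0 0 0 0 0 -1;0 0 0 0 0 0 -1;0 0 0 0 0 0 -1"
}}

```text
time_s: 6.0
eef_pos: [0.5853, 0.2569, 0.0021]
ee_rot: [0.0, -0.651, 0.759, -0.0]
force: [-0.1, -0.6, -0.2]
width: 0.085
```

Emit:
{"name": "play_rows", "arguments": {
  "targets": "0 0 0.01 0 0 0 -1;0 0 0.01 0 0 0 -1;0 0 0.01 0 0 0 -1;0 0 0.008 0 0 0 -1;0 0 0 0 0 0 -1;0 0 0 0 0 0 0;0 0 0 0 0 0 0;0 0 0 0 0 0 0"
}}

```text
time_s: 6.8
eef_pos: [0.5858, 0.257, -0.0353]
ee_rot: [0.0, -0.651, 0.759, -0.0]
force: [-2.1, 3.7, 26.6]
width: 0.0444
```

```bash
python3 - <<'E'
from h import *
o,p,d=save('wrist','w4');C=wcloud(d,o);go(.5859,.2569,-.038)
print(ring(C,.586,.257,.02,.034,.026))
L=((C-o['eef_pos'])@Rt(o)).reshape(-1,3);T=C.reshape(-1,3);u=d.ravel()>0
for s in(-1,1):
    m=u&(L[:,0]*s<.05)&(L[:,0]*s>.02)&(abs(L[:,1])<.014)&(L[:,2]<-.03)&(L[:,2]>-.09);
    if m.any():F=L[m];print(s,len(F),F[:,2].max(),F[F[:,2]>np.percentile(F[:,2],97)].mean(0))
E
```

```text
t 6.85 pos [ 0.586  0.257 -0.035] yaw -98.77 axis [ 1.5e-03  4.0e-04 -1.0e+00] w 0.0443 F [ 0.6 -0.6 -0.8]
shift [0.0002 0.0001 0.003 ] norm 0.003 turn z None
(5657, array([0.5858, 0.2569]), np.float64(0.0238), array([0.5859, 0.2569]), np.float64(0.0134), np.float64(0.0254))
-1 4528 -0.033205799681916046 [-0.03847184 -0.00508089 -0.03434151]
1 4550 -0.03360866058274695 [ 0.03764611 -0.00583811 -0.03424734]
```

Emit:
{"name": "play_rows", "arguments": {
  "targets": "0 0 -0.004 0 0 0 0;0 0 0 0 0 0 0;0 0 0 0 0 0 1;0 0 0 0 0 0 1;0 0 0 0 0 0 1;0 0 0 0 0 0 1;0 0 0 0 0 0 1;0 0 0 0 0 0 1",
  "squeeze": 30
}}

```text
time_s: 7.65
eef_pos: [0.5853, 0.2568, -0.032]
ee_rot: [-0.0, -0.651, 0.759, 0.0]
force: [-0.4, -0.4, -0.6]
width: 0.0443
```

```bash
python3 - <<'E'
from h import *
o,p,d=save('wrist','w5');C=wcloud(d,o);go(.4424,-.0359,.06)
cv2.imwrite('pics/w5z.png',cv2.resize(p[150:400,130:430,::-1],None,fx=2.4,fy=2.4,interpolation=2))
E
```

```text
t 7.7 pos [ 0.5853  0.2568 -0.0319] yaw -98.77 axis [-0. -0. -1.] w 0.0443 F [-0.2 -0.6 -0.6]
shift [ 0.3111  0.0966 -0.0919] norm 0.338 turn z None
```

View pics/w5z.png

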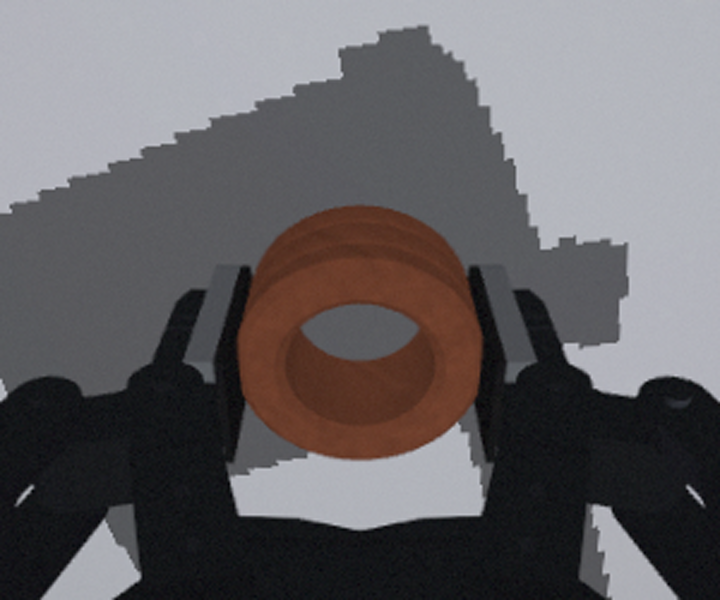

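Emit:
{"name": "play_rows", "arguments": {
  "targets": "0 0 -0.01 0 0 0 1;0 0 -0.02 0 0 0 1;0 0 -0.03 0 0 0 1;0 0 -0.035 0 0 0 1;0 0 -0.03 0 0 0 1;0 0 -0.01 0 0 0 1;0 0 0 0 0 0 1;0 0 0 0 0 0 1"
}}

```text
time_s: 8.5
eef_pos: [0.5844, 0.2566, 0.1018]
ee_rot: [-0.001, -0.651, 0.759, 0.0]
force: [-0.2, -0.7, -1.8]
width: 0.0441
```

Emit:
{"name": "play_rows", "arguments": {
  "targets": "0.03 0.0093 0 0 0 0 1;0.0389 0.0121 0 0 0 0 1;0.0389 0.0121 0 0 0 0 1;0.0389 0.0121 0 0 0 0 1;0.0389 0.0121 0 0 0 0 1;0.0389 0.0121 0 0 0 0 1;0.0389 0.0121 0 0 0 0 1;0.0389 0.0121 0 0 0 0 1"
}}

```text
time_s: 9.3
eef_pos: [0.4438, -0.0283, 0.101]
ee_rot: [-0.001, -0.651, 0.759, 0.002]
force: [1.4, -0.6, -0.5]
width: 0.0444
```

Emit:
{"name": "play_rows", "arguments": {
  "targets": "0.0089 0.0028 0 0 0 0 1;0 0 0 0 0 0 1;0 0 0 0 0 0 1;0 0 0 0 0 0 1;0 0 0 0 0 0 1;0 0 0 0 0 0 1;0 0 0 0 0 0 1;0 0 0 0 0 0 1"
}}

```text
time_s: 10.1
eef_pos: [0.4423, -0.0357, 0.1031]
ee_rot: [0.0, -0.651, 0.759, -0.0]
force: [0.8, 0.3, -0.8]
width: 0.0443
```

```bash
cat >> h.py <<'E'
def held(o,p,d):
    "held ring in tool coords: fit top-face rims"
    L=(wcloud(d,o)-o['eef_pos'])@Rt(o);T=L.reshape(-1,3);h=cv2.cvtColor(p,cv2.COLOR_RGB2HSV).reshape(-1,3)
    m=(d.ravel()>0)&(np.hypot(T[:,0],T[:,1])<.035)&(h[:,1]>110)&((h[:,0]<20)|(h[:,0]>170))&(T[:,2]<-.02)
    z=T[m][:,2];hist,e=np.histogram(z,40);zt=e[hist.argmax()];F=T[m&(abs(T[:,2]-zt)<.003)]
    A=np.linalg.lstsq(np.c_[F[:,:2],np.ones(len(F))],F[:,2],rcond=None)[0]
    return ring(F,0,0,-1,1,.03),'tilt',A[:2].round(3)
E
python3 - <<'E'
from h import *
f=np.load('pics/w5.npz');o={k:f[k] for k in f.files};print('w5',held(o,f['p'],f['d']))
o,p,d=save('wrist','w6');print('w6',held(o,p,d));go(.4424,-.0359,.06)
R=Rt(o);C=wcloud(d,o)
T=seg(C,.442,-.036,.08,.009,.03);T=T[T[:,2]<.022];print('block',len(T),cv2.minAreaRect((T[:,:2]*1e3).astype(np.float32)))
E
```

```text
w5 ((4459, array([-0.0001, -0.0005]), np.float64(0.0228), array([-0.    , -0.0001]), np.float64(0.0136), np.float64(-0.0607)), 'tilt', array([ 0.001, -0.005]))
w6 ((4268, array([ 0.0002, -0.0002]), np.float64(0.0229), array([-0.    , -0.0002]), np.float64(0.0137), np.float64(-0.0609)), 'tilt', array([ 0.002, -0.002]))
t 10.15 pos [ 0.4422 -0.0358  0.1031] yaw -98.75 axis [ 1.e-04 -0.e+00 -1.e+00] w 0.0441 F [-0.7  0.  -1.3]
shift [ 0.0001 -0.0002  0.0431] norm 0.043 turn z None
block 8161 ((442.3365173339844, -35.690147399902344), (90.32344818115234, 90.28211212158203), 11.504680633544922)
```

Emit:
{"name": "play_rows", "arguments": {
  "targets": "0 0 0.02 0 0 0 1;0 0 0.02 0 0 0 1;0 0 0.015 0 0 0 1;0 0 0.005 0 0 0 1;0 0 0.005 0 0 0 1;0 0 0.003 0 0 0 1;0 0 0.003 0 0 0 1;0 0 0 0 0 0 1"
}}

```text
time_s: 10.95
eef_pos: [0.4423, -0.036, 0.0322]
ee_rot: [0.0, -0.651, 0.759, -0.0]
force: [-0.1, -0.2, -1.4]
width: 0.0442
```

Emit:
{"name": "play_rows", "arguments": {
  "targets": "0 0 0.003 0 0 0 1;0 0 0.003 0 0 0 1;0 0 0.003 0 0 0 1;0 0 0.002 0 0 0 1;0 0 0.002 0 0 0 1;0 0 0.002 0 0 0 1;0 0 0 0 0 0 1;0 0 0 0 0 0 1"
}}

```text
time_s: 11.75
eef_pos: [0.4421, -0.036, 0.017]
ee_rot: [-0.0, -0.651, 0.759, 0.0]
force: [0.1, -0.7, -0.4]
width: 0.0442
```

Emit:
{"name": "play_rows", "arguments": {
  "targets": "0 0 0.003 0 0 0 1;0 0 0.003 0 0 0 1;0 0 0.003 0 0 0 1;0 0 0.003 0 0 0 1;0 0 0.003 0 0 0 1;0 0 0.003 0 0 0 1;0 0 0.003 0 0 0 1;0 0 0.003 0 0 0 1"
}}

```text
time_s: 12.55
eef_pos: [0.4422, -0.036, -0.0072]
ee_rot: [0.0, -0.651, 0.759, -0.0]
force: [-0.3, 0.1, -0.7]
width: 0.0441
```

Emit:
{"name": "play_rows", "arguments": {
  "targets": "0 0 0.002 0 0 0 1;0 0 0.001 0 0 0 1;0 0 0.001 0 0 0 1;0 0 0.001 0 0 0 1;0 0 0 0 0 0 1;0 0 0 0 0 0 1;0 0 0 0 0 0 1;0 0 0 0 0 0 1"
}}

```text
time_s: 13.35
eef_pos: [0.4422, -0.036, -0.0118]
ee_rot: [0.0, -0.651, 0.759, -0.0]
force: [-0.8, -0.4, -1.0]
width: 0.0441
```

```bash
python3 - <<'E'
from h import *
o,p,d=save('wrist','w7');print('w7',held(o,p,d));go(.4424,-.0359,-.015)
E
```

```text
w7 ((1478, array([-0., -0.]), np.float64(0.0299), array([0.0002, 0.0012]), np.float64(0.0254), np.float64(-0.0278)), 'tilt', array([0.002, 0.   ]))
t 13.4 pos [ 0.4422 -0.036  -0.0118] yaw -98.77 axis [ 1.e-04 -0.e+00 -1.e+00] w 0.0443 F [ 0.6  0.2 -1.6]
shift [-0.0001 -0.0002  0.0032] norm 0.003 turn z None
```

Emit:
{"name": "play_rows", "arguments": {
  "targets": "0 0 0.001 0 0 0 1;0 0 0 0 0 0 1;0 0 0 0 0 0 1;0 0 0.001 0 0 0 1;0 0 0 0 0 0 1;0 0 0 0 0 0 1;0 0 0 0 0 0 1;0 0 0 0 0 0 1"
}}

```text
time_s: 14.2
eef_pos: [0.4422, -0.036, -0.0139]
ee_rot: [0.0, -0.651, 0.759, -0.0]
force: [0.3, 0.1, -0.6]
width: 0.0438
```

Emit:
{"name": "play_rows", "arguments": {
  "targets": "0 0 0.001 0 0 0 1;0 0 0 0 0 0 1;0 0 0 0 0 0 1;0 0 0 0 0 0 1;0 0 0 0 0 0 1;0 0 0 0 0 0 1;0 0 0 0 0 0 1;0 0 0 0 0 0 1"
}}

```text
time_s: 15.0
eef_pos: [0.4422, -0.036, -0.0149]
ee_rot: [-0.0, -0.651, 0.759, -0.0]
force: [-0.5, 0.1, -0.9]
width: 0.0444
```

```bash
sed -i 's/&(T\[:,2\]<-.02)$/\&(T[:,2]<-.05)\&(T[:,2]>-.07)/' h.py; python3 - <<'E'
from h import *
o,p,d=save('wrist','w8');r=held(o,p,d);print(r);print('top world',o['eef_pos'][2]-r[0][5],'force',o['force'])
E
```

```text
((3570, array([0.    , 0.0004]), np.float64(0.0233), array([0.0002, 0.0017]), np.float64(0.0147), np.float64(-0.0608)), 'tilt', array([ 0.001, -0.012]))
top world 0.045907934150609925 force [-0.54973602  0.13413248 -0.93548656]
```

Emit:
{"name": "play_rows", "arguments": {
  "targets": "0 0 0.001 0 0 0 1;0 0 0 0 0 0 1;0 0 0 0 0 0 1;0 0 0 0 0 0 1;0 0 0 0 0 0 1;0 0 0 0 0 0 1;0 0 0 0 0 0 1;0 0 0 0 0 0 1"
}}

```text
time_s: 15.85
eef_pos: [0.4422, -0.036, -0.0152]
ee_rot: [-0.0, -0.651, 0.759, 0.0]
force: [-4.1, 0.3, 9.8]
width: 0.0442
```

Emit:
{"name": "play_rows", "arguments": {
  "targets": "0 0 -0.003 0 0 0 1;0 0 -0.01 0 0 0 1;0 0 -0.015 0 0 0 1;0 0 -0.02 0 0 0 1;0 0 -0.025 0 0 0 1;0 0 -0.025 0 0 0 1;0 0 -0.02 0 0 0 1;0 0 0 0 0 0 1"
}}

```text
time_s: 16.65
eef_pos: [0.4446, -0.0368, 0.1054]
ee_rot: [0.002, -0.651, 0.759, -0.003]
force: [-0.1, 0.4, -0.6]
width: 0.0444
```

Emit:
{"name": "play_rows", "arguments": {
  "targets": "-0.001 -0.03 0 0 0 0 1;-0.001 -0.03 0 0 0 0 1;-0.001 -0.03 0 0 0 0 1;-0.001 -0.029 0 0 0 0 1;0 0 0 0 0 0 1;0 0 0 0 0 0 1;0 0 0 0 0 0 1;0 0 0 0 0 0 1"
}}

```text
time_s: 17.45
eef_pos: [0.5592, -0.0498, 0.1017]
ee_rot: [-0.0, -0.651, 0.759, 0.0]
force: [-0.6, 0.2, -0.7]
width: 0.0441
```

```bash
python3 - <<'E'
from h import *
o,p,d=save('wrist','w9');print(held(o,p,d));C=wcloud(d,o)
print('passed',ring(C,.643,-.054,.032,.046))
T=seg(C,.64,-.055,.09,.007,.017);print('bat',len(T),cv2.minEnclosingCircle((T[:,:2]*1e3).astype(np.float32)),T[:,2].mean())
r=ring(C,.643,-.054,.032,.046);go(r[1][0],r[1][1],.101)
E
```

```text
((4595, array([0.0002, 0.0001]), np.float64(0.0232), array([0., 0.]), np.float64(0.0135), np.float64(-0.0607)), 'tilt', array([ 0.001, -0.004]))
passed (1925, array([ 0.6443, -0.0527]), np.float64(0.0229), array([ 0.6443, -0.0528]), np.float64(0.0139), np.float64(0.0376))
bat 16795 ((640.1174926757812, -55.313358306884766), 65.38123321533203) 0.012014072760868945
t 17.5 pos [ 0.5595 -0.05    0.102 ] yaw -98.78 axis [-5.e-04  1.e-04 -1.e+00] w 0.0444 F [ 0.2 -0.6 -1.3]
shift [-0.0102 -0.0842  0.0009] norm 0.085 turn z None
```

Emit:
{"name": "play_rows", "arguments": {
  "targets": "-0.0026 -0.0211 0 0 0 0 1;-0.0026 -0.0211 0 0 0 0 1;-0.0025 -0.021 0 0 0 0 1;-0.0025 -0.021 0 0 0 0 1;0 0 0.02 0 0 0 1;0 0 0.03 0 0 0 1;0 0 0.02 0 0 0 1;0 0 0.005 0 0 0 1"
}}

```text
time_s: 18.3
eef_pos: [0.6425, -0.0523, 0.0242]
ee_rot: [-0.001, -0.651, 0.759, 0.002]
force: [0.6, -0.4, -0.6]
width: 0.0441
```

Emit:
{"name": "play_rows", "arguments": {
  "targets": "0 0 0.005 0 0 0 1;0 0 0.005 0 0 0 1;0 0 0.004 0 0 0 1;0 0 0.003 0 0 0 1;0 0 0 0 0 0 1;0 0 0 0 0 0 1;0 0 0 0 0 0 1;0 0 0 0 0 0 1"
}}

```text
time_s: 19.1
eef_pos: [0.6454, -0.0529, 0.0104]
ee_rot: [0.0, -0.651, 0.759, -0.0]
force: [0.8, 0.2, -0.8]
width: 0.0442
```

```bash
python3 - <<'E'
from h import *
o,p,d=save('wrist','w10');print(held(o,p,d));C=wcloud(d,o);go(.6443,-.0527,.003)
T=seg(C,.64,-.055,.09,.007,.017);print('bat',len(T),cv2.minEnclosingCircle((T[:,:2]*1e3).astype(np.float32)))
E
```

```text
((4492, array([ 0.    , -0.0005]), np.float64(0.0227), array([-0.    , -0.0001]), np.float64(0.0135), np.float64(-0.0607)), 'tilt', array([ 0.   , -0.004]))
t 19.15 pos [ 0.6453 -0.0529  0.0103] yaw -98.77 axis [ 4.e-04 -1.e-04 -1.e+00] w 0.0441 F [-0.4 -0.4 -0.6]
shift [-0.0001  0.0011  0.0073] norm 0.007 turn z None
bat 18174 ((639.94970703125, -55.32823944091797), 65.2951431274414)
```

Emit:
{"name": "play_rows", "arguments": {
  "targets": "0 0.001 0.002 0 0 0 1;0 0 0.002 0 0 0 1;0 0 0.0015 0 0 0 1;0 0 0.001 0 0 0 1;0 0 0 0 0 0 1;0 0 0 0 0 0 1;0 0 0 0 0 0 1;0 0 0 0 0 0 1"
}}

```text
time_s: 19.95
eef_pos: [0.6442, -0.0528, 0.0037]
ee_rot: [0.0, -0.651, 0.759, -0.0]
force: [-0.2, 0.8, 0.3]
width: 0.0443
```

Emit:
{"name": "play_rows", "arguments": {
  "targets": "0 0 0.001 0 0 0 1;0 0 0 0 0 0 1;0 0 0 0 0 0 1;0 0 0 0 0 0 1;0 0 0 0 0 0 1;0 0 0 0 0 0 1;0 0 0 0 0 0 1;0 0 0 0 0 0 1"
}}

```text
time_s: 20.75
eef_pos: [0.6444, -0.0528, 0.0029]
ee_rot: [0.0, -0.651, 0.759, -0.0]
force: [0.1, 0.4, 2.9]
width: 0.0443
```

Emit:
{"name": "play_rows", "arguments": {
  "targets": "0 0 0 0 0 0 -0.2;0 0 0 0 0 0 -0.2;0 0 0 0 0 0 -0.6;0 0 0 0 0 0 -0.6;0 0 0 0 0 0 -1;0 0 0 0 0 0 -1;0 0 0 0 0 0 -1;0 0 0 0 0 0 -1"
}}

```text
time_s: 21.55
eef_pos: [0.6442, -0.0528, 0.0026]
ee_rot: [0.0, -0.651, 0.759, 0.0]
force: [-0.1, -0.3, 0.3]
width: 0.0853
```

Emit:
{"name": "play_rows", "arguments": {
  "targets": "0 0 -0.01 0 0 0 -1;0 0 -0.02 0 0 0 -1;0 0 -0.03 0 0 0 -1;0 0 -0.03 0 0 0 -1;0 0 -0.03 0 0 0 -1;0 0 -0.005 0 0 0 -1;0 0 0 0 0 0 -1;0 0 0 0 0 0 -1"
}}

```text
time_s: 22.35
eef_pos: [0.6434, -0.0526, 0.1266]
ee_rot: [-0.0, -0.651, 0.759, 0.001]
force: [0.7, -0.2, -0.7]
width: 0.0856
```

```bash
python3 - <<'E'
from h import *
o,p,d=save('wrist','w11');C=wcloud(d,o)
print('stack',ring(C,.6443,-.0527,.056,.072))
go(.4243,.2484,.1278)
cv2.imwrite('pics/w11z.png',p[20:260,180:400,::-1])
E
```

```text
stack (1809, array([ 0.6443, -0.0526]), np.float64(0.0231), array([ 0.6445, -0.0526]), np.float64(0.0137), np.float64(0.0632))
t 22.4 pos [ 0.643  -0.0525  0.1259] yaw -98.77 axis [-2.7e-03  7.0e-04 -1.0e+00] w 0.0855 F [-0.3 -0.7  0.7]
shift [-0.264   0.262  -0.0011] norm 0.372 turn z None
```

View pics/w11z.png

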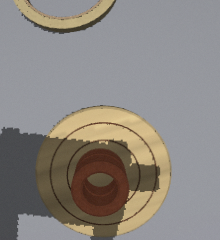

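Emit:
{"name": "play_rows", "arguments": {
  "targets": "-0.0293 0.0291 0 0 0 0 -1;-0.0293 0.0291 0 0 0 0 -1;-0.0293 0.0291 0 0 0 0 -1;-0.0293 0.0291 0 0 0 0 -1;-0.0293 0.0291 0 0 0 0 -1;-0.0293 0.0291 0 0 0 0 -1;-0.0293 0.0291 0 0 0 0 -1;-0.0293 0.0291 0 0 0 0 -1"
}}

```text
time_s: 23.2
eef_pos: [0.4476, 0.2153, 0.1261]
ee_rot: [-0.001, -0.651, 0.759, 0.001]
force: [0.2, 1.0, -0.7]
width: 0.0853
```

Emit:
{"name": "play_rows", "arguments": {
  "targets": "-0.0293 0.0291 0 0 0 0 -1;0 0 0.02 0 0 0 -1;0 0 0.02 0 0 0 -1;0 0 0 0 0 0 -1;0 0 0 0 0 0 -1;0 0 0 0 0 0 -1;0 0 0 0 0 0 -1;0 0 0 0 0 0 -1"
}}

```text
time_s: 24.0
eef_pos: [0.4262, 0.2477, 0.0883]
ee_rot: [0.001, -0.651, 0.759, -0.0]
force: [0.1, -0.0, 0.3]
width: 0.0852
```

```bash
python3 - <<'E'
from h import *
o,p,d=save('wrist','w12');C=wcloud(d,o)
r=ring(C,.4243,.2484,.02,.034);print(r)
go(r[1][0],r[1][1],-.032)
T=seg(C,.40,.25,.11,.04,.065);print('box max x',T[:,0].max(), [ (y,T[abs(T[:,1]-y)<.01][:,0].max().round(3)) for y in (.2,.22,.24,.26,.28,.3,.32) if (abs(T[:,1]-y)<.01).any()])
E
```

```text
(1998, array([0.4235, 0.2485]), np.float64(0.023), array([0.4235, 0.2485]), np.float64(0.0114), np.float64(0.0255))
t 24.05 pos [0.4261 0.2477 0.0882] yaw -98.79 axis [ 1.1e-03  3.0e-04 -1.0e+00] w 0.0849 F [ 1.  -0.   0.2]
shift [-0.0003  0.0028  0.1202] norm 0.12 turn z None
box max x 0.38963775954853025 [(0.2, np.float64(0.376)), (0.22, np.float64(0.379)), (0.24, np.float64(0.381)), (0.26, np.float64(0.384)), (0.28, np.float64(0.386)), (0.3, np.float64(0.388)), (0.32, np.float64(0.39))]
```

Emit:
{"name": "play_rows", "arguments": {
  "targets": "-0.0003 0.0024 0.03 0 0 0 -1;0 0 0.03 0 0 0 -1;0 0 0.03 0 0 0 -1;0 0 0.015 0 0 0 -1;0 0 0.01 0 0 0 -1;0 0 0.003 0 0 0 -1;0 0 0 0 0 0 -1;0 0 0 0 0 0 -1"
}}

```text
time_s: 24.85
eef_pos: [0.4242, 0.2488, -0.0294]
ee_rot: [0.001, -0.651, 0.759, -0.0]
force: [0.3, -0.1, 0.7]
width: 0.0852
```

```bash
python3 - <<'E'
from h import *
go(.4235,.2485,-.032)
E
```

```text
t 24.85 pos [ 0.4242  0.2488 -0.0294] yaw -98.77 axis [ 1.8e-03  5.0e-04 -1.0e+00] w 0.0852 F [ 0.3 -0.1  0.7]
shift [0.0004 0.0006 0.0026] norm 0.003 turn z None
```

Emit:
{"name": "play_rows", "arguments": {
  "targets": "0.0003 0.0003 0 0 0 0 0.1;0 0 0 0 0 0 0.1;0 0 0 0 0 0 0.1;0 0 0 0 0 0 1;0 0 0 0 0 0 1;0 0 0 0 0 0 1;0 0 0 0 0 0 1;0 0 0 0 0 0 1",
  "squeeze": 30
}}

```text
time_s: 25.65
eef_pos: [0.4232, 0.2484, -0.0296]
ee_rot: [0.0, -0.651, 0.759, -0.0]
force: [-1.8, -0.4, 5.3]
width: 0.0453
```

Emit:
{"name": "play_rows", "arguments": {
  "targets": "0 0 -0.01 0 0 0 1;0 0 -0.02 0 0 0 1;0 0 -0.03 0 0 0 1;0 0 -0.035 0 0 0 1;0 0 -0.03 0 0 0 1;0 0 -0.01 0 0 0 1;0 0 0 0 0 0 1;0 0 0 0 0 0 1"
}}

```text
time_s: 26.45
eef_pos: [0.422, 0.2479, 0.1036]
ee_rot: [-0.001, -0.651, 0.759, 0.0]
force: [-0.5, -0.5, -1.5]
width: 0.045
```

```bash
python3 - <<'E'
from h import *
o,p,d=save('wrist','w13');print(held(o,p,d));go(.4423,-.0358,.103)
E
```

```text
((5005, array([-0.    , -0.0007]), np.float64(0.0228), array([-0.0001, -0.0006]), np.float64(0.0113), np.float64(-0.0553)), 'tilt', array([ 0.   , -0.006]))
t 26.5 pos [0.4216 0.2478 0.103 ] yaw -98.77 axis [-2.7e-03 -8.0e-04 -1.0e+00] w 0.045 F [ 0.3 -0.3 -1. ]
shift [ 2.771e-01 -6.370e-02  1.000e-04] norm 0.284 turn z None
```

Emit:
{"name": "play_rows", "arguments": {
  "targets": "0.0346 -0.0079 0 0 0 0 1;0.0346 -0.0079 0 0 0 0 1;0.0346 -0.0079 0 0 0 0 1;0.0346 -0.0079 0 0 0 0 1;0.0346 -0.0079 0 0 0 0 1;0.0346 -0.0079 0 0 0 0 1;0.0346 -0.0079 0 0 0 0 1;0.0346 -0.0079 0 0 0 0 1"
}}

```text
time_s: 27.3
eef_pos: [0.4417, -0.036, 0.1028]
ee_rot: [-0.001, -0.651, 0.759, 0.001]
force: [-0.1, -0.0, -1.4]
width: 0.0452
```

Emit:
{"name": "play_rows", "arguments": {
  "targets": "0 0 0.02 0 0 0 1;0 0 0.02 0 0 0 1;0 0 0 0 0 0 1;0 0 0 0 0 0 1;0 0 0 0 0 0 1;0 0 0 0 0 0 1;0 0 0 0 0 0 1;0 0 0 0 0 0 1"
}}

```text
time_s: 28.1
eef_pos: [0.4435, -0.035, 0.0651]
ee_rot: [0.0, -0.651, 0.759, -0.0]
force: [0.5, -0.3, -0.3]
width: 0.0449
```

```bash
python3 - <<'E'
from h import *
o,p,d=save('wrist','w14');r=held(o,p,d);print(r);C=wcloud(d,o)
T=seg(C,.442,-.036,.08,.009,.022);print('block',len(T),cv2.minAreaRect((T[:,:2]*1e3).astype(np.float32)))
c=o['eef_pos']+Rt(o)@np.r_[r[0][3],0];print('collar centre',c);go(.4423,-.0358,.103)
print('need shift',Rt(o).T@(np.array([.4423,-.0358,c[2]])-c))
E
```

```text
((5016, array([-0.0001, -0.0003]), np.float64(0.023), array([-0.0001, -0.0004]), np.float64(0.0112), np.float64(-0.0553)), 'tilt', array([-0.   , -0.007]))
block 9543 ((442.77447509765625, -36.08689880371094), (90.11936950683594, 89.98297882080078), 12.071030616760254)
collar centre [ 0.44391329 -0.03491501  0.06511155]
t 28.15 pos [ 0.4434 -0.035   0.065 ] yaw -98.75 axis [ 8.e-04 -3.e-04 -1.e+00] w 0.0454 F [-0.7  0.3 -1.3]
shift [ 0.001   0.0009 -0.038 ] norm 0.038 turn z None
need shift [ 1.12002165e-03  1.45994447e-03 -1.28494385e-06]
```

Emit:
{"name": "play_rows", "arguments": {
  "targets": "0.0011 0.0013 0 0 0 0 1;0 0 0 0 0 0 1;0 0 0.005 0 0 0 1;0 0 0.005 0 0 0 1;0 0 0.003 0 0 0 1;0 0 0.002 0 0 0 1;0 0 0 0 0 0 1;0 0 0 0 0 0 1"
}}

```text
time_s: 28.95
eef_pos: [0.4417, -0.0359, 0.0495]
ee_rot: [-0.0, -0.651, 0.759, 0.0]
force: [-0.1, -0.1, -1.3]
width: 0.045
```

Emit:
{"name": "play_rows", "arguments": {
  "targets": "0 0 0.002 0 0 0 1;0 0 0.002 0 0 0 1;0 0 0.002 0 0 0 1;0 0 0.002 0 0 0 1;0 0 0.002 0 0 0 1;0 0 0 0 0 0 1;0 0 0 0 0 0 1;0 0 0 0 0 0 1"
}}

```text
time_s: 29.75
eef_pos: [0.4418, -0.0359, 0.0397]
ee_rot: [0.0, -0.651, 0.759, -0.0]
force: [0.3, 0.1, -0.8]
width: 0.0451
```

Emit:
{"name": "play_rows", "arguments": {
  "targets": "0 0 0.002 0 0 0 1;0 0 0.002 0 0 0 1;0 0 0.002 0 0 0 1;0 0 0.001 0 0 0 1;0 0 0.001 0 0 0 1;0 0 0 0 0 0 1;0 0 0 0 0 0 1;0 0 0 0 0 0 1"
}}

```text
time_s: 30.55
eef_pos: [0.4417, -0.0359, 0.0316]
ee_rot: [0.0, -0.651, 0.759, -0.0]
force: [0.0, 0.4, -1.3]
width: 0.0452
```

Emit:
{"name": "play_rows", "arguments": {
  "targets": "0 0 0.001 0 0 0 1;0 0 0.001 0 0 0 1;0 0 0.001 0 0 0 1;0 0 0.001 0 0 0 1;0 0 0 0 0 0 1;0 0 0 0 0 0 1;0 0 0 0 0 0 1;0 0 0 0 0 0 1"
}}

```text
time_s: 31.35
eef_pos: [0.4417, -0.0359, 0.0276]
ee_rot: [0.0, -0.651, 0.759, -0.0]
force: [-0.4, -0.7, -0.4]
width: 0.0454
```

Emit:
{"name": "play_rows", "arguments": {
  "targets": "0 0 0.001 0 0 0 1;0 0 0 0 0 0 1;0 0 0 0 0 0 1;0 0 0 0 0 0 1;0 0 0 0 0 0 1;0 0 0 0 0 0 1;0 0 0 0 0 0 1;0 0 0 0 0 0 1"
}}

```text
time_s: 32.15
eef_pos: [0.4417, -0.0359, 0.0266]
ee_rot: [-0.0, -0.651, 0.759, -0.0]
force: [-0.0, 0.4, -0.8]
width: 0.045
```

Emit:
{"name": "play_rows", "arguments": {
  "targets": "0 0 0.0007 0 0 0 1;0 0 0 0 0 0 1;0 0 0 0 0 0 1;0 0 0 0 0 0 1;0 0 0 0 0 0 1;0 0 0 0 0 0 1;0 0 0 0 0 0 1;0 0 0 0 0 0 1"
}}

```text
time_s: 32.95
eef_pos: [0.4417, -0.0359, 0.0259]
ee_rot: [0.0, -0.651, 0.759, 0.0]
force: [-0.8, -0.6, -0.9]
width: 0.0451
```

Emit:
{"name": "play_rows", "arguments": {
  "targets": "0 0 0.0007 0 0 0 1;0 0 0 0 0 0 1;0 0 0 0 0 0 1;0 0 0 0 0 0 1;0 0 0 0 0 0 1;0 0 0 0 0 0 1;0 0 0 0 0 0 1;0 0 0 0 0 0 1"
}}

```text
time_s: 33.75
eef_pos: [0.4418, -0.0359, 0.0253]
ee_rot: [0.0, -0.651, 0.759, -0.0]
force: [0.5, -0.5, 1.0]
width: 0.0453
```

Emit:
{"name": "play_rows", "arguments": {
  "targets": "0 0 0.0005 0 0 0 1;0 0 0 0 0 0 1;0 0 0 0 0 0 1;0 0 0 0 0 0 1;0 0 0 0 0 0 1;0 0 0 0 0 0 1;0 0 0 0 0 0 1;0 0 0 0 0 0 1"
}}

```text
time_s: 34.55
eef_pos: [0.4419, -0.036, 0.0249]
ee_rot: [0.0, -0.651, 0.759, -0.0]
force: [-0.0, -0.4, 5.5]
width: 0.045
```

```bash
python3 - <<'E'
from h import *
o,p,d=save('wrist','w15');r=held(o,p,d);print(r);print('underside over foot',o['eef_pos'][2]-r[0][5]-.046,o['force'])
c=o['eef_pos']+Rt(o)@np.r_[r[0][1],0];print(c)
E
```

```text
((5048, array([-0.0001, -0.0006]), np.float64(0.0228), array([-0.0001, -0.0005]), np.float64(0.0112), np.float64(-0.0553)), 'tilt', array([-0.001, -0.002]))
underside over foot 0.03419836870552036 [-0.03536975 -0.36450619  5.47608068]
[ 0.4425259  -0.0359935   0.02489864]
```

Emit:
{"name": "play_rows", "arguments": {
  "targets": "0 0 -0.003 0 0 0 1;0 0 -0.01 0 0 0 1;0 0 -0.02 0 0 0 1;0 0 -0.03 0 0 0 1;0 0 -0.02 0 0 0 1;0.0077 -0.0019 0 0 0 0 1;0.031 -0.0073 0 0 0 0 1;0.031 -0.0073 0 0 0 0 1"
}}

```text
time_s: 35.4
eef_pos: [0.4466, -0.1076, 0.1071]
ee_rot: [-0.0, -0.652, 0.758, 0.001]
force: [-0.1, 0.1, -0.9]
width: 0.045
```

Emit:
{"name": "play_rows", "arguments": {
  "targets": "0.031 -0.0073 0 0 0 0 1;0.031 -0.0073 0 0 0 0 1;0.031 -0.0073 0 0 0 0 1;0.031 -0.0073 0 0 0 0 1;0 0 0.02 0 0 0 1;0 0 0.02 0 0 0 1;0 0 0 0 0 0 1;0 0 0 0 0 0 1"
}}

```text
time_s: 36.2
eef_pos: [0.4564, -0.2338, 0.0669]
ee_rot: [-0.0, -0.651, 0.759, 0.001]
force: [-0.6, -0.7, 1.1]
width: 0.0449
```

```bash
python3 - <<'E'
from h import *
o,p,d=save('wrist','w16');r=held(o,p,d);print(r);go(.4576,-.2345,-.0233)
C=wcloud(d,o);T=seg(C,.457,-.235,.12,.02,.031);print('tray',cv2.minAreaRect((T[:,:2]*1e3).astype(np.float32)),T[:,2].mean());
E
```

```text
((5031, array([-0.0001, -0.0007]), np.float64(0.0228), array([-0.    , -0.0005]), np.float64(0.0112), np.float64(-0.0552)), 'tilt', array([-0.001, -0.006]))
t 36.25 pos [ 0.4572 -0.2343  0.0678] yaw -98.76 axis [-4.e-04  3.e-04 -1.e+00] w 0.0449 F [ 0.8 -0.6 -1.1]
shift [ 0.0002 -0.0005  0.0911] norm 0.091 turn z None
tray ((457.7821044921875, -234.4461669921875), (142.51316833496094, 142.0319366455078), 84.69971466064453) 0.02627481584672076
```

Emit:
{"name": "play_rows", "arguments": {
  "targets": "0 0 0.02 0 0 0 1;0 0 0.025 0 0 0 1;0 0 0.02 0 0 0 1;0 0 0.01 0 0 0 1;0 0 0.006 0 0 0 1;0 0 0.004 0 0 0 1;0 0 0.003 0 0 0 1;0 0 0 0 0 0 1"
}}

```text
time_s: 37.05
eef_pos: [0.4576, -0.2345, -0.02]
ee_rot: [0.0, -0.651, 0.759, -0.0]
force: [0.1, -0.6, -0.4]
width: 0.0448
```

Emit:
{"name": "play_rows", "arguments": {
  "targets": "0 0 0.001 0 0 0 1;0 0 0.001 0 0 0 1;0 0 0 0 0 0 1;0 0 0 0 0 0 1;0 0 0 0 0 0 1;0 0 0 0 0 0 1;0 0 0 0 0 0 1;0 0 0 0 0 0 1"
}}

```text
time_s: 37.85
eef_pos: [0.4573, -0.2343, -0.0223]
ee_rot: [0.0, -0.651, 0.759, -0.0]
force: [0.7, -0.8, -0.7]
width: 0.0451
```

Emit:
{"name": "play_rows", "arguments": {
  "targets": "0 0 0.001 0 0 0 1;0 0 0 0 0 0 1;0 0 0 0 0 0 1;0 0 0 0 0 0 1;0 0 0 0 0 0 1;0 0 0 0 0 0 1;0 0 0 0 0 0 1;0 0 0 0 0 0 1"
}}

```text
time_s: 38.65
eef_pos: [0.4573, -0.2343, -0.0233]
ee_rot: [0.0, -0.651, 0.759, -0.0]
force: [0.5, 0.0, -1.6]
width: 0.0451
```

One more small step to touch the floor, then open part way and rise.

Emit:
{"name": "play_rows", "arguments": {
  "targets": "0 0 0.0008 0 0 0 1;0 0 0 0 0 0 1;0 0 0 0 0 0 1;0 0 0 0 0 0 1;0 0 0 0 0 0 -0.15;0 0 0 0 0 0 -0.15;0 0 0 0 0 0 -0.4;0 0 0 0 0 0 -0.4"
}}

```text
time_s: 39.45
eef_pos: [0.4573, -0.2343, -0.0242]
ee_rot: [-0.0, -0.651, 0.759, 0.0]
force: [-0.4, -0.3, -0.7]
width: 0.0598
```

Emit:
{"name": "play_rows", "arguments": {
  "targets": "0 0 0 0 0 0 -0.4;0 0 0 0 0 0 -0.4;0 0 -0.01 0 0 0 -0.4;0 0 -0.02 0 0 0 -0.4;0 0 -0.035 0 0 0 -0.4;0 0 -0.04 0 0 0 -0.4;0 0 -0.04 0 0 0 -0.4;0 0 -0.01 0 0 0 -0.4"
}}

```text
time_s: 40.25
eef_pos: [0.4599, -0.2364, 0.1367]
ee_rot: [0.001, -0.651, 0.759, -0.004]
force: [-0.3, -0.3, -0.1]
width: 0.06
```

Emit:
{"name": "play_rows", "arguments": {
  "targets": "0 0 0 0 0 0 -0.4;0 0 0 0 0 0 -0.4;0 0 0 0 0 0 -0.4;0 0 0 0 0 0 -0.4;0 0 0 0 0 0 -0.4;0 0 0 0 0 0 -0.4;0 0 0 0 0 0 -0.4;0 0 0 0 0 0 -0.4"
}}

```text
time_s: 41.05
eef_pos: [0.4573, -0.2343, 0.1308]
ee_rot: [-0.0, -0.651, 0.759, 0.0]
force: [-0.6, -0.2, 0.5]
width: 0.0599
```

```bash
python3 - <<'E'
from h import *
o,p,d=save('wrist','w17');C=wcloud(d,o);print('tray collar',ring(C,.4576,-.2345,.026,.038),o['eef_pos'],o['width'])
for n in('scene','side'):
    o,p,d=save(n,n+'17');C=cloud(n,d);T=seg(C,.644,-.053,.035,.056,.075);f=np.load(f'pics/{n}0.npz');C0=cloud(n,f['d'])
    print(n,'stack',((np.percentile(T,1,0)+np.percentile(T,99,0))/2).round(4),np.percentile(T[:,2],90).round(4))
    for k,(x,y,a) in dict(cup=(.69,.14,.03),bottle=(.59,.11,.03),).items():
        print(k,[seg(c,x,y,.05,a,.12).mean(0).round(4) for c in(C0,C)])
cv2.imwrite('pics/side17z.png',np.load('pics/side17.npz')['p'][140:320,100:460,::-1].repeat(2,0).repeat(2,1))
E
```

```text
tray collar (1580, array([ 0.4577, -0.2342]), np.float64(0.023), array([ 0.4578, -0.2342]), np.float64(0.0115), np.float64(0.0315)) [ 0.45727056 -0.23427605  0.13077979] 0.05994701321096563
scene stack [ 0.6432 -0.0521  0.0625] 0.0673
cup [array([0.6868, 0.1208, 0.0463]), array([0.6864, 0.1208, 0.0464])]
bottle [array([0.5899, 0.1055, 0.0548]), array([0.5895, 0.1055, 0.0552])]
side stack [ 0.6418 -0.0559  0.0604] 0.0635
cup [array([0.6864, 0.1255, 0.048 ]), array([0.6867, 0.1259, 0.0481])]
bottle [array([0.5912, 0.0911, 0.0516]), array([0.5911, 0.0911, 0.052 ])]
```

View pics/side17z.png

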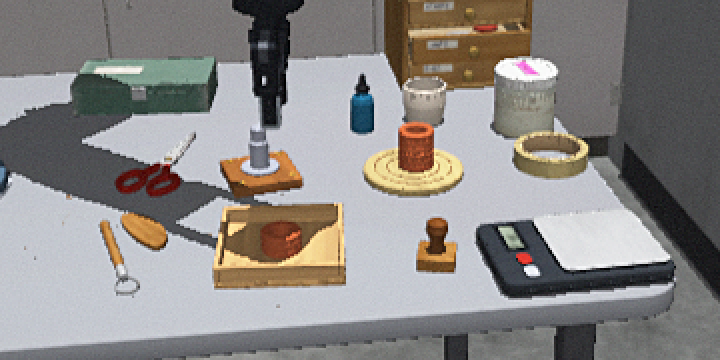

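The good collar is stacked level on the bat at crop (416,145), the shrunk one lies flat in the tray at (280,240), and the bystanders are unmoved. I'll hand it in.

```bash
python3 -c "
from cell import *
print(hand_in())"
```

```text
the job is handed in; nothing more can be done
None
```

Both collars have been gauged and put away, and the job was handed in at about 41 s of the 72 s allowed.

- **Good collar:** the farther one (bore measured at about 27.6 mm) slid down to the flange, with a contact force of about 10 N. I set it on the passed collar. The wrist camera then put it within about 0.2 mm of where the passed collar stood when I last measured it, with its top at 63 mm (64 mm expected).
- **Shrunk collar:** the one by the green box (bore measured at about 23 mm) stopped on the shoulder 34 mm above the flange, with about 5 N. It lies flat in the tray within about 1 mm of the centre, its top at 31.5 mm (32 mm expected).
- **Everything else:** the cup and bottle measured unmoved to under 1 mm. I checked the stamp only by eye in the last side picture, where it looks undisturbed.

**What disagreed:**
- **Fingertip position:** the real fingertips sit about 35–40 mm behind the reported TCP. My first grasp closed in the air above the collar, and nothing was touched. I lowered the tool and grasped again, and during that the fingertips briefly pressed the table with about 27 N.
- **Tray contact:** the force reading showed no clear touch when I set the shrunk collar down, so that placing rests on the height measured afterwards.
- **Stack position in the other cameras:** on the last check the fixed scene and side cameras differed from the wrist camera by 1–4 mm. I trusted the wrist camera because it was closest.

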